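# Flip up the stand's hook and hang the grater on it

### The job

Press the red thumb tab of the hook stand all the way down so that its drooping hook tips up, and leave it up. Then hang the small grater on that hook by its arched handle, hanging freely and upright below it, and let go. Do not topple the grater, and do not disturb the jars and mills around.

Things in the scene. Friction and masses are not known exactly. Their poses are not given: they have to be found in the camera images.
- hook_stand: Stand fixed to the worktop: round wooden foot 112 mm across and 16 mm high, slim steel post 14 mm thick, fork 30 mm wide on top (top at 172 mm). Origin: centre of the foot's underside, on the worktop; z up. The rocker (hook and thumb tab) turns in the fork about the stand's y axis, 160 mm above the origin. The hook points to the stand's -x side, the red tab to its +x side.
- hook (a joint): Angle of the rocker in the stand, rad: 0 = hook drooping 0.60 rad below level and tab raised as much; 0.75 = firm stop, tab fully down, hook 0.15 rad above level. At any value the tab's and hook's slope is (value - 0.60): tab that far below level, hook that far above. Stiff friction hinge: it stays where it is left, even with the grater on it; turning it takes about 6 N on the tab.
- tab_top (a point): Middle of the upper face of the red plastic thumb tab (46 mm long, 34 mm wide, 7 mm thick), on the rocker's tail 31 to 77 mm from the pivot. This point lies 54 mm from the pivot and 6.5 mm above the rocker's centre line. Axes turn with the rocker: x runs out along the tab, away from the hook, y is the pivot's axis, z square to the tab, upward.
- hook_seat (a point): Top of the hook's straight round steel bar (9 mm thick), 55 mm from the pivot: where the handle should hang. Axes turn with the rocker: -x runs out along the bar to the hook's end, z is square to it, upward. The bar is straight to 86 mm from the pivot, then bends up.
- hook_tip (a point): Centre of the hook's upturned, rounded end: 95 mm from the pivot along the bar and 10 mm above the bar's centre line; the bar is 9 mm thick there too. The handle must pass over it.
- grater: Small upright steel box grater, 130 mm high in all, about 120 g. Body 34 mm (its x) by 50 mm (its y) and 84 mm high on a black foot 40 x 56 mm; above it a black square arch as handle, 50 mm wide along y (outside), 14 mm deep along x, bars 7 mm thick; it looks the same from both sides. Origin: centre of the underside, z up. It can be gripped from above by the outside of the arch (50 mm, along y), so that the opening stays free.
- eye (a point): Middle of the underside of the grater's top handle bar, 123 mm above the grater's foot. The opening below it is 36 mm wide (along y) and 39 mm high; the hook passes through it along x. Axes as of the grater.
- pepper_mill: Bystander: light wooden mill, 58 mm across, 170 mm high. Origin: centre of the underside.
- spice_jar: Bystander: spice jar with green lid, 46 mm across, 106 mm high. Origin: centre of the underside.
- salt_shaker: Bystander: glass shaker with grey top, 44 mm across, 90 mm high. Origin: centre of the underside.
- jam: Bystander: jam jar with white lid, 72 mm across, 102 mm high. Origin: centre of the underside. It stands at the back. Around the work: a tall cupboard fills the left side (beyond y = 0.45 m, from x = 0.39 m), and wall cupboards hang 650 mm above the worktop from about x = 0.6 m on, so keep the arm low there.

How it is judged (in metres and radians):
On the way:
1. the gripper has pressed the red tab down (rocker above 0.65 rad, gripper on the tab) while the grater still stands on the worktop (value of joint hook above 0.65 rad and (contact force between hook_c4 and the fingers above 0.5 N or contact force between hook_c4 and the arm above 0.5 N) and height (world z) of grater below 0.02 m).
At the end, for the whole second after the job is handed in: The rocker is still up (above 0.6 rad); the grater hangs by its handle on the hook: its eye within 15 mm sideways of the bar, on top of it (-6 to +12 mm), between 10 and 91 mm from the pivot, its foot over 20 mm above the worktop, tilted less than 0.35 rad, and at rest (below 0.05 m/s) (value of joint hook above 0.6 rad and x of eye in the frame of hook_seat between -0.036 and 0.045 m and y of eye in the frame of hook_seat between -0.015 and 0.015 m and z of eye in the frame of hook_seat between -0.006 and 0.012 m and contact force between grater and hook_stand above 0.4 N and height (world z) of grater above 0.02 m and angle between grater's own z axis and vertical below 0.35 rad and linear speed of grater below 0.05 m/s); the robot touches nothing.
It fails at once if the grater is toppled (tilted over 0.8 rad) (angle between grater's own z axis and vertical above 0.8 rad).
It fails at once if a jar or mill is pushed more than 40 mm or tipped over 0.4 rad (distance of any of pepper_mill, spice_jar, salt_shaker, jam from where it was at the start of the episode above 0.04 m or angle between any of pepper_mill, spice_jar, salt_shaker, jam's own z axis and vertical above 0.4 rad).
It also fails if it takes over 64 s, if anything falls off the work surface, if the arm or the gripper's body presses on something with over 40 N, if the wrist force passes 120 N, or if a joint passes its speed limit or range.

### The arm

A 7-joint arm with a two-finger parallel gripper is mounted at the origin on a cart in front of the work surface, level with it; the furniture and walls round the work are solid. World frame = base frame: x ahead of the robot, y to its left, z up, the work surface at z = 0. Lengths are in mm, angles in rad, forces in N, time in s.
With the tool pointing down it reaches from about 400 to 875 mm from the base axis. Payload 4.4 kg.
Tool frame: the origin (TCP) lies midway between the tips of the shut fingers; the grasp point (between the pads) lies grasp_offset behind it (grasp_offset is the distance from the TCP to the grasp point, in mm); z points along the fingers, y is the line along which they close (so a half turn about z gives the same grasp; the last joint's range is limited). The gripper opens to 85 mm and grips with 20 to 120 N. Pads are 22 mm wide; open, the fingers measure 114 mm over their backs; the gripper's body (76 mm by 85 mm) begins 54 mm behind the grasp point. The pads swing forward as they close: fully open they stand 13 mm farther back than shut.
Start: joints at [1.216, 0.628, 0.038, 1.517, -0.027, 0.996, -0.02], TCP at [185.149, -623.087, 231.313] pointing down, gripper open.
Joint ranges: [-3.06, 3.06], [-0.37, 2.12], [-1.25, 1.32], [0.18, 2.47], [-1.1, 4.24], [0.23, 1.98], [-2.94, 2.94]. Speed limits (rad/s): [2.57, 2.57, 3.14, 3.14, 3.14, 3.14, 3.14].

### API

Orientations are given as [roll, pitch, yaw] about the fixed x, y, z axes, in that order (R = Rz(yaw) Ry(pitch) Rx(roll)).
In Python, from cell import * gives the robot as it stands. The module is installed in compiled form; this text tells all that it offers.
- The arm moves only by the shell command python3 -m jog 'ROWS'. ROWS is a JSON object of lists of equal length, an entry for each row: "angular": the turn, a rotation vector about the tool's x, y, z in degrees, a list of three; "travel": the shift along the tool's x, y, z in cm, a list of three; "fingers": the closure, from 0 (fully open) to 1 (shut). In form: {"angular": [[rx, ry, rz], ...], "travel": [[tx, ty, tz], ...], "fingers": [fingers, ...]}. A call has 1 to 5 rows; each row is the pose to reach, as a shift and turn from the pose commanded when the call began, along the tool's axes at that moment; what a row does not reach only later rows make up. A row lasts 1/8 s, in which the tool goes at most 62.5 mm and 10.7 degrees, less where a joint would pass 70% of its speed; a pose out of reach is approached as far as the arm can. A call with a gripper value outside its range is refused whole. The fingers move at their own pace and stop on an object; the grip force is fixed at half the most. Time passes only in rows, so rows that repeat a pose let the fingers close. It gives the time, the measured TCP pose, the force and the opening at its end, in the units of the state.
- read_state(): the state, without advancing time (a new reading comes with each control period).
- get_image(name): name is "side" or "top" or "wrist"; returns the picture (480x640x3 uint8, red, green, blue); there is no depth.
- camera_model(name): a dict with "mtx" (3x3 intrinsics, pixels), "T" (4x4, takes a point from camera to world coordinates). Camera axes: x right, y down, z forward; pixel columns grow to the right and rows downward; lengths in mm; the calibration is good to about 2 mm. A picture is of the moment at which its call begins: read the wrist's pose just before it. camera_model takes no time and is no camera call; for the wrist camera it gives the pose at the moment of the call.
- finish_job(): hands the job in, once; it reports no verdict.
The state is a dict: "clock": time; "qpos": joint angles; "qd": joint speeds; "tau": joint torques, N m; "eef_pos": TCP position; "tool_rot": TCP orientation; "force": force on the tool from outside, world axes, zero at the start; "torque": the same for the moment, N m; "width": finger opening in mm.
Only numpy, scipy, OpenCV 4.12 (cv2) and the standard library are available. Lean on these libraries where they do the work, as an engineer would, in place of code of your own. Each camera call takes 0.05 s, during which the arm holds its last target. There are 200 camera calls.

## Working session

There is one attempt and no reset: what is moved stays moved. The work goes in short steps, Python scripts to look and compute and a shell command to move; the robot and the scene stay as the last step left them, time stands still between calls to the robot, and variables do not carry over. Pictures are saved under pics/ and viewed, on a budget of 10 in all, crops included, one or two more only if the job needs it, and the job is handed in when it is done.

```bash
mkdir -p pics; python3 - <<'E'
from cell import *
import cv2
print(read_state())
for n in("side","top"):
    cv2.imwrite(f"pics/{n}1.png",get_image(n)[:,:,::-1]); m=camera_model(n);print(n,m["mtx"].round(1).tolist(),m["T"].round(3).tolist())
E
```

```text
{'clock': 0.0, 'qpos': array([ 1.21618755,  0.62933312,  0.038421  ,  1.51841077, -0.02698916,
        0.99632883, -0.01999981]), 'qd': array([ 0.0016257 ,  0.00170484,  0.00159133, -0.00035814,  0.00066427,
       -0.00027075, -0.00061511]), 'tau': array([-4.18785803e-04, -5.63397503e+01,  1.22619420e+00, -1.93448460e+01,
        1.10055532e-02,  1.04837763e-02, -1.23198923e-06]), 'eef_pos': array([ 184.97447333, -622.43756419,  230.3834896 ]), 'tool_rot': array([-3.13963014e+00,  2.31692241e-05,  2.88830876e-01]), 'force': array([0.1059644 , 0.33476761, 0.96528078]), 'torque': array([ 0.01277292, -0.04429074,  0.0220378 ]), 'width': 85.3483753770302}
side [[455.3, 0.0, 316.1], [0.0, 455.3, 236.1], [0.0, 0.0, 1.0]] [[0.991, 0.053, -0.127, 720.677], [0.137, -0.438, 0.888, -968.566], [-0.009, -0.897, -0.441, 567.656], [0.0, 0.0, 0.0, 1.0]]
top [[528.6, 0.0, 317.0], [0.0, 528.6, 235.2], [0.0, 0.0, 1.0]] [[-0.022, -0.999, 0.049, 548.937], [-0.999, 0.023, 0.024, -96.977], [-0.025, -0.048, -0.999, 1166.894], [0.0, 0.0, 0.0, 1.0]]
```

View pics/side1.png

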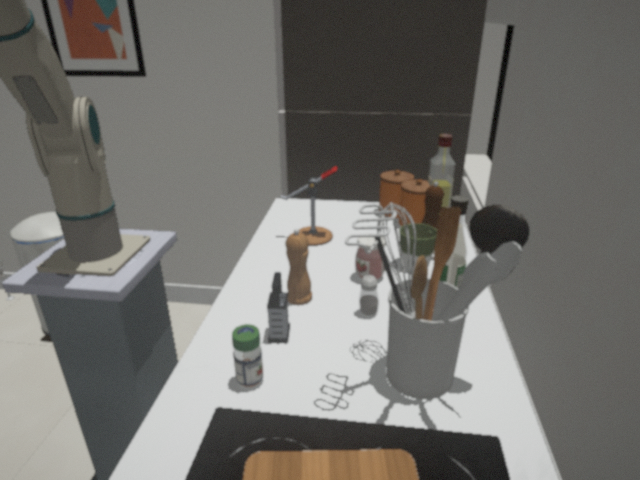

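View pics/top1.png

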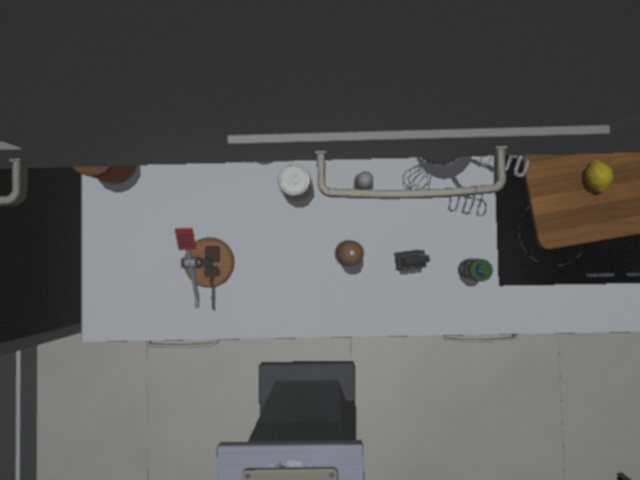

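The side view shows the stand (post at about 313,205, red tab at 330,172), mill, grater (280,315) and jars. The top view shows the stand foot at (209,262), red tab at (186,239), hook end near (197,304), grater at (411,260), mill at (350,252), jar at (478,270), shaker at (364,181) and jam at (295,181). I'll enlarge the top view for detail.

```bash
cat > h.py <<'E'
from cell import *
import cv2, numpy as np
from scipy.spatial.transform import Rotation as Ro
def bp(n,u,v,z,m=None):
    m=m or camera_model(n); d=m["T"][:3,:3]@np.linalg.solve(m["mtx"],[u,v,1]); o=m["T"][:3,3]
    return (o+d*(z-o[2])/d[2]).round(1)
def proj(n,p,m=None):
    m=m or camera_model(n); c=np.linalg.inv(m["T"])@np.append(p,1); q=m["mtx"]@c[:3]; return (q[:2]/q[2]).round(1)
def tool(p,rot=None,cur=None):
    s=read_state(); R=Ro.from_euler("xyz",s["tool_rot"]); 
    tr=R.inv().apply(np.array(p)-s["eef_pos"])/10
    an=(R.inv()*Ro.from_euler("xyz",rot)).as_rotvec(degrees=True) if rot is not None else None
    return tr.round(2), None if an is None else an.round(2)
E
python3 - <<'E'
import cv2,numpy as np
from h import *
t=cv2.imread("pics/top1.png")
a=cv2.resize(t[215:325,165:245],None,fx=5,fy=5,interpolation=2); b=cv2.resize(t[235:290,390:500],None,fx=3.6,fy=3.6,interpolation=2)
c=np.zeros((550,800,3),np.uint8); c[:,:400]=a; c[:198,400:796]=b
s=cv2.imread("pics/side1.png"); d=cv2.resize(s[155:250,265:345],None,fx=3.6,fy=3.6,interpolation=2); c[200:542,400:688]=d
cv2.imwrite("pics/c1.png",c)
print("foot",bp("top",209,262,16),"mill",bp("top",350,252,170),"jar",bp("top",481,270,106),"salt",bp("top",364,180,90),"jam",bp("top",295,181,102))
E
```

```text
foot [552.1 167.8  16. ] mill [ 564.6 -134.7  170. ] jar [ 524.  -396.3  106. ] salt [ 712.4 -170.    90. ] jam [712.2 -29.4 102. ]
```

View pics/c1.png

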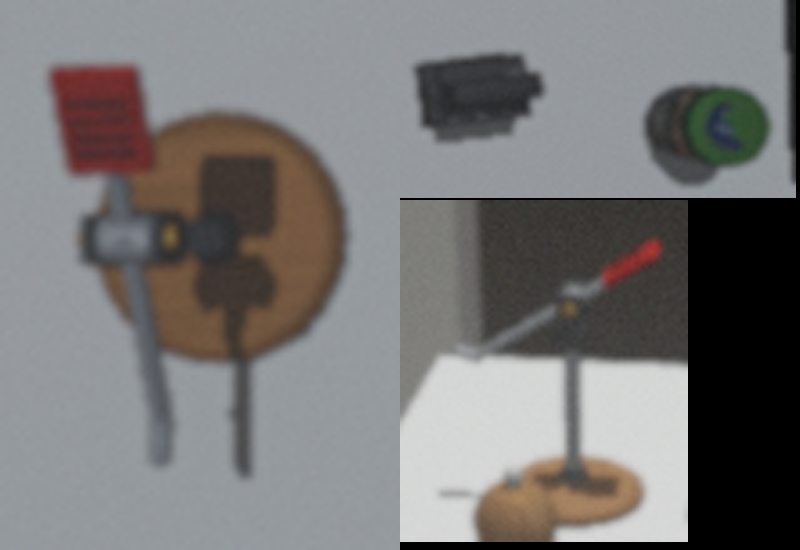

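The crop shows the tab's centre at top px (185.8,239.2), the fork at (190,262.8) and the hook tip at (197,307.4). The grater's arch is about (415,259), running roughly along image x, with its foot centre at about (409,262).

```bash
python3 - <<'E'
from h import *
T=bp("top",185.8,239.2,196);F=bp("top",190,262.6,172);H=bp("top",197,307,115)
ft=bp("top",209.4,262,16)
print("tab",T,"fork",F,"tip",H,"foot",ft)
for a,b in((T,H),(T,F),(F,H),(T,ft),(ft,H)): d=(a-b)[:2]; print(np.hypot(*d).round(1),np.degrees(np.arctan2(d[1],d[0])).round(1))
print("side: foot",bp("side",265+(572-400)/3.6,155+(488-200)/3.6,16),"fork proj",proj("side",[F[0],F[1],160]),"seen",265+170/3.6,155+110/3.6)
print("grater arch",bp("top",415.5,259,130),"foot",bp("top",409.4,262,10))
# side view of grater arch top
e=[bp("top",390+(u-400)/3.6,235+v/3.6,130) for u,v in((440,93),(542,84))];print(e)
m=camera_model("wrist");print("wrist T",m["T"].round(2).tolist(),m["mtx"].tolist(),read_state()["eef_pos"],read_state()["clock"])
print(proj("side",[552,-201,130]))
E
```

```text
tab [594.6 169.  196. ] fork [551.3 168.  172. ] tip [462.8 170.1 115. ] foot [552.  166.9  16. ]
131.8 -0.5
43.3 1.3
88.5 -1.4
42.7 2.8
89.3 -2.1
side: foot [552. 148.  16.] fork proj [312.9 183.1] seen 312.22222222222223 185.55555555555554
grater arch [ 548.7 -263.5  130. ] foot [ 542.5 -269.4   10. ]
[array([ 545.8, -235.4,  130. ]), array([ 549.4, -290.6,  130. ])]
wrist T [[0.28, -0.92, -0.28, 257.81], [-0.96, -0.27, -0.08, -600.96], [-0.0, 0.3, -0.95, 372.67], [0.0, 0.0, 0.0, 1.0]] [[385.8116892322613, 0.0, 320.1385888422494], [0.0, 385.8116892322613, 238.9146565280642], [0.0, 0.0, 1.0]] [ 184.99005569 -622.55049936  230.49747406] 0.1
[286.6 260.3]
```

```bash
python3 -c "
from h import *
print(tool([520,-266,260],[np.pi,0,0.05]))"
```

```text
(array([ 42.27, -24.64,  -2.91]), array([-9.000e-02,  1.000e-02,  1.368e+01]))
```

```bash
python3 -m jog '{"angular":[[0,0,0],[0,0,0],[0,0,0],[0,0,0],[0,0,0]],"travel":[[5.3,-3.1,-3],[10.6,-6.2,-3],[15.9,-9.2,-3],[21.1,-12.3,-3],[26.4,-15.4,-3]],"fingers":[0,0,0,0,0]}'; python3 -m jog '{"angular":[[0,0,0],[0,0,5],[0,0,10],[0,0,13.7],[0,0,13.7]],"travel":[[5.3,-3.1,0],[10.6,-6.2,0],[15.9,-9.2,0],[15.9,-9.2,0],[15.9,-9.2,0]],"fingers":[0,0,0,0,0]}'
python3 - <<'E'
from h import *
s=read_state(); print(s["eef_pos"],s["tool_rot"],s["force"])
cv2.imwrite("pics/w1.png",get_image("wrist")[:,:,::-1]); m=camera_model("wrist"); np.savez("w1",**m)
print(proj("wrist",[546,-266,130]),proj("wrist",[546,-266,0]))
E
```

```text
clock: 0.72
eef_pos: [395.4, -398.5, 261.1]
tool_rot: [-3.141, 0.0, 0.289]
force: [0.0, -0.5, -0.4]
width: 85.6
clock: 1.35
eef_pos: [520.5, -266.2, 260.8]
tool_rot: [-3.142, 0.001, 0.052]
force: [-0.4, 0.1, 0.5]
width: 85.3
[ 520.54047851 -266.18840404  260.80158305] [-3.14153969e+00  1.27438737e-03  5.17508357e-02] [-0.43405337  0.09526522  0.5084145 ]
[320.7 191.9] [320.5 169.1]
```

View pics/w1.png

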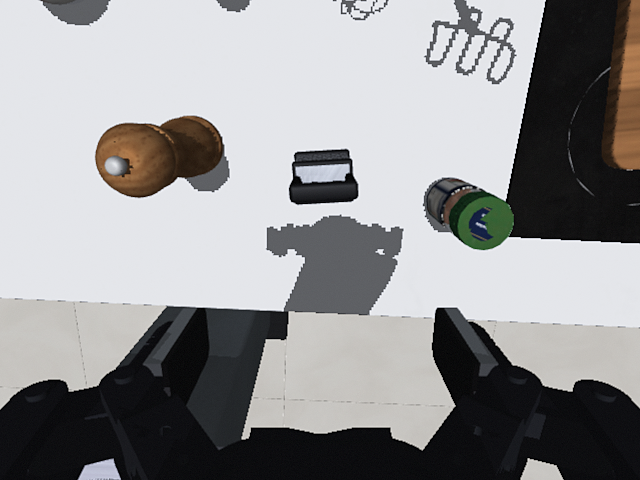

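The wrist view shows the grater between the mill (left, 135,160) and the jar (right, 480,218), arch bar at about (290–357, 180–203). I'll take an enlarged crop.

```bash
python3 - <<'E'
from h import *
t=cv2.imread("pics/w1.png"); cv2.imwrite("pics/c2.png",cv2.resize(t[140:215,275:375],None,fx=8,fy=8,interpolation=cv2.INTER_CUBIC))
E
```

```text
(no output)
```

View pics/c2.png

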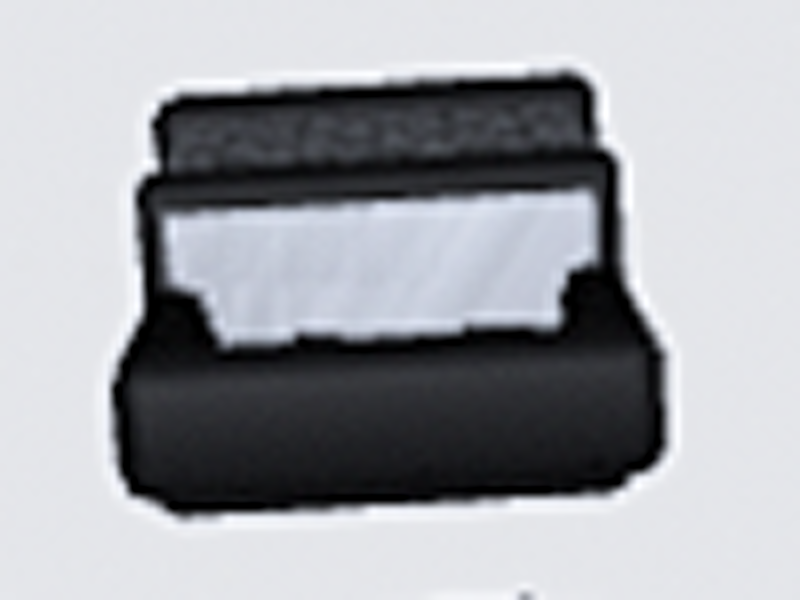

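```bash
python3 - <<'E'
from h import *
m=dict(np.load("w1.npz"))
P=lambda u,v,z: bp("",275+u/8,140+v/8,z,m)
print(P(391,428,130)); L,R=P(120,440,130),P(662,418,130); print(L,R,np.linalg.norm(L-R),(L+R)/2)
for a,b,z in(((140,368),(640,350),130),((180,512),(610,490),130),((165,100),(590,75),3),((165,185),(610,155),84+7)): 
  p,q=P(*a,z),P(*b,z); d=p-q; print(p,q,np.degrees(np.arctan2(-d[0],d[1])).round(2))
# mill, jar
print(bp("",118,166,170,m))
print(tool([607,167.5,260],[np.pi,0,0]))
E
```

```text
[ 545.  -268.3  130. ]
[ 542.7 -244.1  130. ] [ 547.1 -292.4  130. ] 48.49999999999998 [ 544.9  -268.25  130.  ]
[ 549.3 -245.7  130. ] [ 553. -290.  130.] 4.77
[ 536.4 -249.7  130. ] [ 540.3 -288.3  130. ] 5.77
[ 561.9 -239.9    3. ] [ 567.6 -293.5    3. ] 6.07
[ 561.  -245.2   91. ] [ 566.2 -289.4   91. ] 6.71
[ 562.9 -143.8  170. ]
(array([ 10.88, -42.97,   0.07]), array([0.02, 0.07, 2.89]))
```

```bash
python3 -m jog '{"angular":[[0,0,0],[0,0,0],[0,0,0],[0,0,0],[0,0,0]],"travel":[[1.4,-5.4,0],[2.8,-10.8,0],[4.2,-16.2,0],[5.5,-21.6,0],[6.9,-27,0]],"fingers":[1,1,1,1,1]}'; python3 -m jog '{"angular":[[0,0,2.9],[0,0,2.9],[0,0,2.9],[0,0,2.9],[0,0,2.9]],"travel":[[1.3,-5.3,0],[2.6,-10.6,0],[4,-16,0],[4,-16,0],[4,-16,0]],"fingers":[1,1,1,1,1]}'
python3 - <<'E'
from h import *
s=read_state(); print(s["eef_pos"],s["tool_rot"],s["force"],s["width"])
cv2.imwrite("pics/w2.png",get_image("wrist")[:,:,::-1]); m=camera_model("wrist"); np.savez("w2",**m)
print(tool([607,167.5,160],[np.pi,0,0]))
for x,z in((593,196),(612,207),(552,172),(468,115)): print(proj("",[x,167.5,z],m))
E
```

```text
clock: 2.02
eef_pos: [576.0, 6.1, 261.5]
tool_rot: [3.141, -0.0, 0.048]
force: [-0.1, 0.9, -0.1]
width: 0.4
clock: 2.65
eef_pos: [608.1, 165.9, 261.0]
tool_rot: [3.14, 0.001, -0.002]
force: [1.4, -0.9, -0.2]
width: -0.1
[608.13628516 165.90443667 261.04549286] [ 3.13994161e+00  5.18927329e-04 -2.39672579e-03] [ 1.40373977 -0.92402438 -0.18305788] -0.09129304927791988
(array([-0.12, -0.25, 10.12]), array([ 0.1 ,  0.02, -0.22]))
[316.6 282.6]
[316.2 258.5]
[317.3 324.2]
[318.3 376.2]
```

View pics/w2.png

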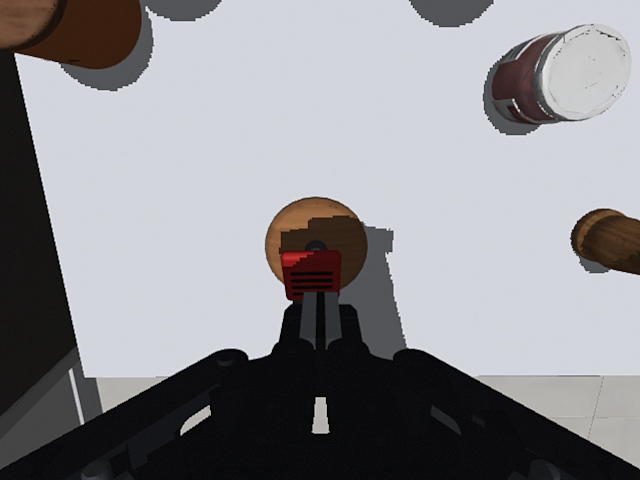

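The wrist view shows the tab centre at about (312,275), its outer edge (282,252)–(341,250), and the foot centred at (316,247).

```bash
python3 - <<'E'
from h import *
m=dict(np.load("w2.npz"))
a,b=bp("",282,253,205,m),bp("",341,251,205,m);print(a,b,(a+b)/2,bp("",316,247,16,m))
E
```

```text
[614.6 186.1 205. ] [615.5 154.  205. ] [615.05 170.05 205.  ] [554.8 169.7  16. ]
```

```bash
python3 -m jog '{"angular":[[0,0,0],[0,0,0],[0,0,0],[0,0,0],[0,0,0]],"travel":[[-0.1,-0.4,4],[-0.1,-0.4,5.5],[-0.1,-0.4,6.5],[-0.1,-0.4,7.5],[-0.1,-0.4,8.5]],"fingers":[1,1,1,1,1]}'; python3 -m jog '{"angular":[[0,0,0],[0,0,0],[0,0,0]],"travel":[[0,0,0.6],[0,0,1.2],[0,0,1.5]],"fingers":[1,1,1]}'
```

```text
clock: 3.32
eef_pos: [610.4, 170.7, 178.6]
tool_rot: [-3.141, -0.007, -0.003]
force: [2.3, -0.3, 5.7]
width: 0.2
clock: 3.7
eef_pos: [610.9, 170.9, 163.7]
tool_rot: [-3.141, -0.008, -0.003]
force: [3.9, -0.8, 6.4]
width: -0.2
```

```bash
python3 -m jog '{"angular":[[0,0,0],[0,0,0],[0,0,0],[0,0,0]],"travel":[[0,0,0.3],[0,0,0.6],[0,0,0.8],[0,0,0.8]],"fingers":[1,1,1,1]}'
```

```text
clock: 4.2
eef_pos: [611.1, 170.9, 158.0]
tool_rot: [-3.14, -0.009, -0.003]
force: [-0.4, -0.9, 18.3]
width: 0.4
```

At the stop (18 N). I'll raise the tool and check.

```bash
python3 -m jog '{"angular":[[0,0,0],[0,0,0],[0,0,0],[0,0,0],[0,0,0]],"travel":[[0,0,-3],[0,0,-8],[0,5,-11],[0,11,-11],[0,17,-11]],"fingers":[1,1,1,0,0]}'
python3 - <<'E'
from h import *
a=get_image("top")[:,:,::-1];b=get_image("side")[:,:,::-1]
c=np.zeros((550,800,3),np.uint8); c[:,:400]=cv2.resize(a[215:325,165:245],None,fx=5,fy=5,interpolation=2)
c[:475,400:]=cv2.resize(b[155:250,265:345],None,fx=5,fy=5,interpolation=2)
cv2.imwrite("pics/c3.png",c)
print(tool([545,-268.3,260],[np.pi,0,0.096]), read_state()["eef_pos"])
E
```

```text
clock: 4.82
eef_pos: [606.9, -0.7, 264.5]
tool_rot: [3.141, -0.002, -0.002]
force: [1.4, -0.3, 0.2]
width: 36.0
(array([-5.74, 25.93,  0.61]), array([ 0.41,  0.  , -6.36])) [606.33518991  -9.81619261 264.23996407]
```

View pics/c3.png

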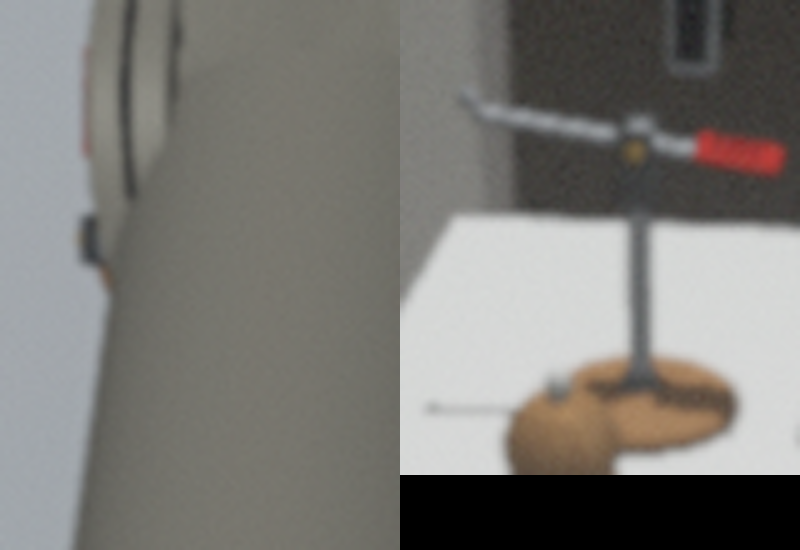

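The side view shows the rocker up: tab down to the right, hook tip raised at side px (278.6,175). Now for the grater.

```bash
python3 -m jog '{"angular":[[0,0,0],[0,0,0],[0,0,0],[0,0,0],[0,0,0]],"travel":[[-1.2,5,0],[-2.4,10,0],[-3.6,15,0],[-4.8,20,0],[-5.7,25.9,0]],"fingers":[0,0,0,0,0]}'; python3 -m jog '{"angular":[[0,0,-6.4],[0,0,-6.4]],"travel":[[0,0,0],[0,0,0]],"fingers":[0,0]}'
python3 - <<'E'
from h import *
import cell; print([k for k in dir(cell) if k[0]!="_"], getattr(cell,"grasp_offset",None))
print(tool([545,-268.3,105],[np.pi,0,0.096]), read_state()["tool_rot"],read_state()["eef_pos"])
print(proj("side",[461,169,184]))
cv2.imwrite("pics/w3.png",get_image("wrist")[:,:,::-1]); np.savez("w3",**camera_model("wrist"))
E
```

```text
clock: 5.55
eef_pos: [548.9, -258.3, 263.9]
tool_rot: [-3.141, -0.0, -0.001]
force: [1.5, 0.1, 0.1]
width: 85.2
clock: 5.8
eef_pos: [549.0, -257.9, 263.5]
tool_rot: [-3.141, -0.0, 0.107]
force: [-0.1, 0.3, -0.8]
width: 85.3
['MotionError', 'camera_model', 'finish_job', 'get_image', 'grasp_offset', 'read_state'] 18.700000000000003
(array([-0.51,  1.  , 15.85]), array([-0.03, -0.  ,  0.65])) [-3.14111833e+00 -1.67966898e-05  1.07318109e-01] [ 549.0441501  -257.88233383  263.53848498]
[279.3 173.1]
```

```bash
python3 -m jog '{"angular":[[0,0,0],[0,0,0],[0,0,0],[0,0,0],[0,0,0]],"travel":[[-0.5,1,3],[-0.5,1,8],[-0.5,1,13],[-0.5,1,16.9],[-0.5,1,16.9]],"fingers":[0,0,0,0,0]}'
python3 - <<'E'
from h import *
print(tool([545,-268.3,94],[np.pi,0,0.096]), read_state()["eef_pos"])
cv2.imwrite("pics/w4.png",get_image("wrist")[:,:,::-1])
E
```

```text
clock: 6.48
eef_pos: [544.0, -265.1, 91.8]
tool_rot: [-3.138, 0.006, 0.111]
force: [-0.4, 0.2, -0.9]
width: 85.4
(array([ 0.06,  0.33, -0.22]), array([-0.21,  0.32,  0.87])) [ 544.01013435 -265.1212304    91.78104885]
```

View pics/w4.png

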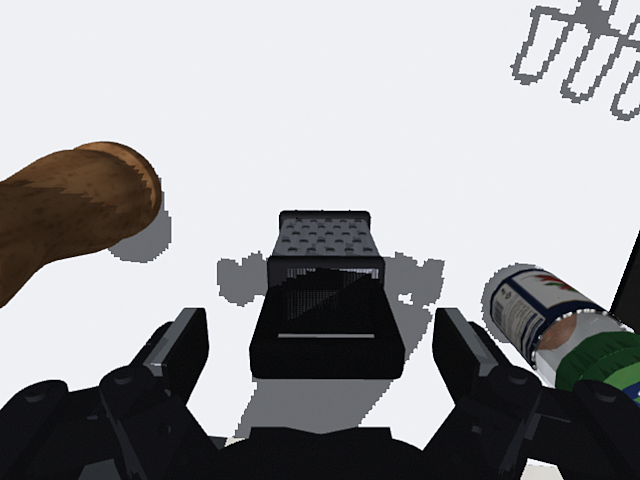

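The arch sits centred between the open pads (arch 250–403, pads 208/433), about 3 mm to the right. I'll close on it.

```bash
python3 -m jog '{"angular":[[0,0,0],[0,0,0],[0,0,0],[0,0,0],[0,0,0]],"travel":[[0,0.2,0],[0,0.2,0],[0,0.2,0],[0,0.2,0],[0,0.2,0]],"fingers":[0.1,0.5,1,1,1]}';  python3 -m jog '{"angular":[[0,0,0],[0,0,0],[0,0,0],[0,0,0],[0,0,0]],"travel":[[0,0,0],[0,0,0],[0,0,-2],[0,0,-6],[0,0,-10]],"fingers":[1,1,1,1,1]}'
python3 -c "
from h import *
print(tool([430,-200,178],[np.pi,0,0.01]))"
```

```text
clock: 7.15
eef_pos: [547.1, -269.5, 96.2]
tool_rot: [3.141, -0.003, 0.111]
force: [-1.0, 0.6, 5.5]
width: 49.3
clock: 7.78
eef_pos: [545.8, -269.3, 195.8]
tool_rot: [-3.142, 0.0, 0.111]
force: [-0.5, -0.5, -1.5]
width: 49.5
(array([-10.75,  -8.16,   1.78]), array([-0.  ,  0.  ,  5.76]))
```

```bash
python3 -m jog '{"angular":[[0,0,0],[0,0,0],[0,0,2],[0,0,4],[0,0,5.8]],"travel":[[-4,-0.5,0],[-8,-1.5,0],[-10.8,-5,0],[-10.8,-8.2,0],[-10.8,-8.2,0]],"fingers":[1,1,1,1,1]}';  python3 -m jog '{"angular":[[0,0,0],[0,0,0],[0,0,0],[0,0,0],[0,0,0]],"travel":[[0,-5,0],[0,-10,0],[0,-15,0],[0,-20,0],[0,-25,0]],"fingers":[1,1,1,1,1]}'
python3 -c "
from h import *
print(tool([425,169,180],[np.pi,0,0.01]))"
```

```text
clock: 8.4
eef_pos: [429.3, -197.4, 195.0]
tool_rot: [-3.14, -0.0, 0.012]
force: [0.2, -0.2, -0.5]
width: 48.9
clock: 9.02
eef_pos: [428.3, 51.2, 194.9]
tool_rot: [3.142, -0.002, 0.008]
force: [0.6, -0.1, -1.6]
width: 49.2
(array([ -0.24, -11.78,   1.49]), array([ 0.  , -0.13, -0.1 ]))
```

```bash
python3 -m jog '{"angular":[[0,0,0],[0,0,0],[0,0,0],[0,0,0],[0,0,0]],"travel":[[-0.2,-4,0],[-0.2,-8,0],[-0.2,-11.3,0],[-0.2,-11.8,0],[-0.2,-11.8,0]],"fingers":[1,1,1,1,1]}'
python3 - <<'E'
from h import *
s=read_state();print(s["eef_pos"],s["tool_rot"],s["force"])
w=get_image("wrist")[:,:,::-1]; np.savez("w5",**camera_model("wrist")); b=get_image("side")[:,:,::-1]; cv2.imwrite("pics/s5.png",b);cv2.imwrite("pics/w5.png",w)
c=np.zeros((480,800,3),np.uint8); c[:400]=0; c[:390,:390]=cv2.resize(w[80:470,125:515],(390,390)); c[:480,395:795]=cv2.resize(b[150:246,245:325],(400,480),interpolation=2)
cv2.imwrite("pics/c5.png",c)
m=camera_model("wrist")
for p in([461,169,184],[499,169,173],[553.5,169,172]): print(proj("",p,m))
E
```

```text
clock: 9.65
eef_pos: [424.6, 167.6, 194.5]
tool_rot: [3.141, -0.001, 0.009]
force: [-0.2, 0.9, -1.7]
width: 49.0
[424.62870847 167.57228016 194.46144541] [ 3.14109836e+00 -5.19456336e-04  9.15528199e-03] [-0.17575511  0.92199332 -1.72722393]
[315.7 220.1]
[316.3 122.5]
[316.8 -32.8]
```

View pics/c5.png

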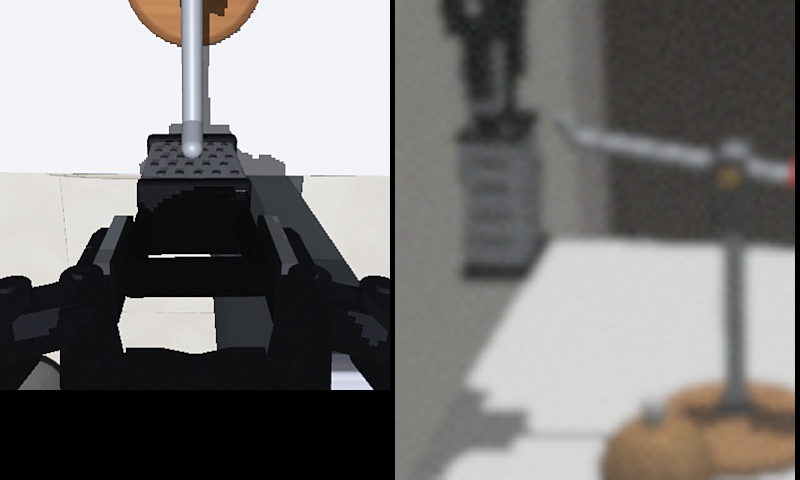

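The wrist view shows the hook tip at (317,230), in line with the arch centre (~320), and the grater hanging straight. The side view shows the body bottom at row ~204.6 and its top at ~178. I'll compute the grater's height next.

```bash
python3 - <<'E'
from h import *
for z in(90,95,100,105): print(z,proj("side",[425,141,z]),proj("side",[425,144,z+84]))
for z in (176,180,184): print(z,proj("side",[461,169,z]))
E
```

```text
90 [265.7 209.1] [264.1 179.3]
95 [265.6 207.4] [264.  177.4]
100 [265.5 205.7] [263.9 175.6]
105 [265.4 204. ] [263.8 173.8]
176 [279.5 176. ]
180 [279.4 174.5]
184 [279.3 173.1]
```

```bash
python3 -m jog '{"angular":[[0,0,0],[0,0,0],[0,0,0],[0,0,0],[0,0,0]],"travel":[[0,0,1.2],[0,0,2.4],[0,0,2.4],[1.5,0,2.4],[2.5,0,2.4]],"fingers":[1,1,1,1,1]}';python3 -m jog '{"angular":[[0,0,0],[0,0,0],[0,0,0],[0,0,0],[0,0,0]],"travel":[[0.8,0,0],[1.6,0,0],[2.4,0,0],[3,0,0],[3,0,0]],"fingers":[1,1,1,1,1]}'
python3 - <<'E'
from h import *
b=get_image("side")[:,:,::-1];w=get_image("wrist")[:,:,::-1]
c=np.zeros((480,800,3),np.uint8); c[:390,:390]=w[80:470,125:515]; c[:480,395:795]=cv2.resize(b[150:246,245:325],(400,480),interpolation=2)
cv2.imwrite("pics/c6.png",c)
E
```

```text
clock: 10.38
eef_pos: [451.2, 168.6, 170.7]
tool_rot: [-3.141, -0.002, 0.009]
force: [0.1, 1.1, -1.5]
width: 49.2
clock: 11.0
eef_pos: [479.6, 168.6, 170.3]
tool_rot: [-3.142, -0.0, 0.009]
force: [0.3, -0.3, -1.2]
width: 49.1
```

View pics/c6.png

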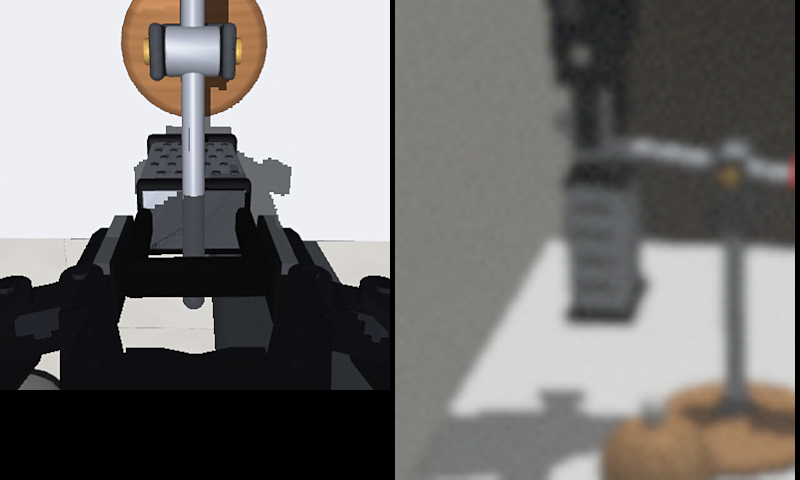

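The bar runs through the arch, with the tip emerging behind the handle at (192,303). I'll continue in and lower.

```bash
python3 -m jog '{"angular":[[0,0,0],[0,0,0],[0,0,0],[0,0,0],[0,0,0]],"travel":[[0.7,0,0.5],[1.4,0,1],[2,0,1.5],[2,0,1.9],[2,0,2.1]],"fingers":[1,1,1,1,1]}';python3 -m jog '{"angular":[[0,0,0],[0,0,0],[0,0,0]],"travel":[[0,0,0.2],[0,0,0.4],[0,0,0.4]],"fingers":[1,1,1]}'
```

```text
clock: 11.72
eef_pos: [498.7, 168.8, 148.8]
tool_rot: [3.141, 0.001, 0.01]
force: [-0.3, 0.4, -1.6]
width: 49.0
clock: 12.1
eef_pos: [499.0, 168.9, 145.5]
tool_rot: [-3.141, -0.0, 0.01]
force: [-0.5, -0.0, 0.3]
width: 49.2
```

Weight has transferred to the hook, so I'll release and back up.

```bash
python3 -m jog '{"angular":[[0,0,0],[0,0,0],[0,0,0],[0,0,0]],"travel":[[0,0,0],[0,0,0],[0,0,0],[0,0,0]],"fingers":[0.8,0.4,0,0]}';python3 -m jog '{"angular":[[0,0,0],[0,0,0],[0,0,0],[0,0,0],[0,0,0]],"travel":[[0,0,-1],[0,0,-3],[0,0,-6],[0,0,-10],[0,0,-12]],"fingers":[0,0,0,0,0]}'
python3 -m jog '{"angular":[[0,0,0],[0,0,0],[0,0,0],[0,0,0],[0,0,0]],"travel":[[-2,0,0],[-5,0,0],[-6,0,0],[-6,0,0],[-6,0,0]],"fingers":[0,0,0,0,0]}'
python3 - <<'E'
from h import *
b=get_image("side")[:,:,::-1];w=get_image("wrist")[:,:,::-1]
c=np.zeros((480,800,3),np.uint8); c[:390,:390]=w[80:470,125:515]; c[:480,395:795]=cv2.resize(b[150:246,245:325],(400,480),interpolation=2)
cv2.imwrite("pics/c7.png",c)
E
```

```text
clock: 12.6
eef_pos: [499.3, 168.9, 145.3]
tool_rot: [-3.142, -0.0, 0.009]
force: [-0.5, -0.1, -0.7]
width: 84.5
clock: 13.22
eef_pos: [500.1, 169.1, 268.2]
tool_rot: [-3.14, -0.004, 0.009]
force: [0.4, 0.5, -0.8]
width: 85.4
clock: 13.85
eef_pos: [440.3, 168.4, 265.6]
tool_rot: [-3.141, -0.001, 0.009]
force: [-0.0, 0.3, 0.4]
width: 85.5
```

View pics/c7.png

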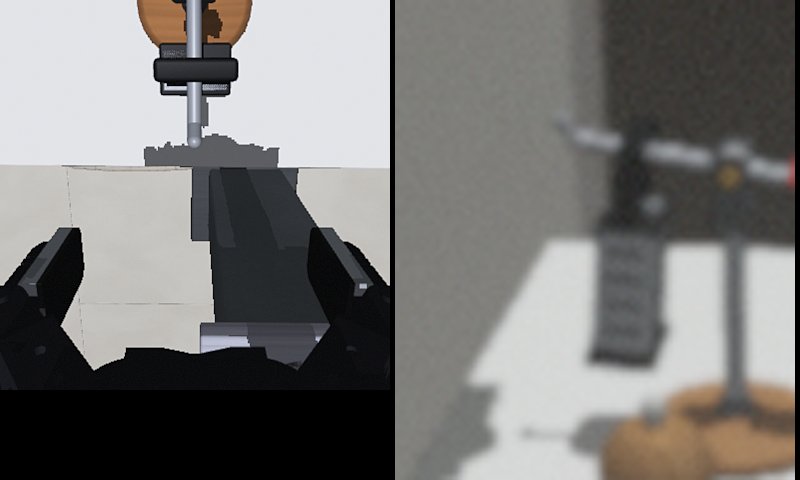

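The grater hangs on the hook with a small tilt (it may be swinging), clear of the gripper, and the rocker is still up. I'll let it settle and measure motion by image differences.

```bash
cat > d.py <<'E'
from h import *
f=[get_image("side")[150:246,245:325].astype(int)]
for i in range(6): get_image("top"); f.append(get_image("side")[150:246,245:325].astype(int))
print([float(np.abs(a-f[0]).mean().round(2)) for a in f],read_state()["clock"])
E
python3 d.py
python3 -m jog '{"angular":[[0,0,0],[0,0,0],[0,0,0],[0,0,0],[0,0,0]],"travel":[[-0.5,0,0],[-1,0,0],[-1,0,0],[-1,0,0],[-1,0,0]],"fingers":[0,0,0,0,0]}' >/dev/null
python3 -m jog '{"angular":[[0,0,0],[0,0,0],[0,0,0],[0,0,0],[0,0,0]],"travel":[[0,0,0],[0,0,0],[0,0,0],[0,0,0],[0,0,0]],"fingers":[0,0,0,0,0]}' >/dev/null
python3 -m jog '{"angular":[[0,0,0],[0,0,0],[0,0,0],[0,0,0],[0,0,0]],"travel":[[0,0,0],[0,0,0],[0,0,0],[0,0,0],[0,0,0]],"fingers":[0,0,0,0,0]}' >/dev/null
python3 -m jog '{"angular":[[0,0,0],[0,0,0],[0,0,0],[0,0,0],[0,0,0]],"travel":[[0,0,0],[0,0,0],[0,0,0],[0,0,0],[0,0,0]],"fingers":[0,0,0,0,0]}' >/dev/null
python3 -m jog '{"angular":[[0,0,0],[0,0,0],[0,0,0],[0,0,0],[0,0,0]],"travel":[[0,0,0],[0,0,0],[0,0,0],[0,0,0],[0,0,0]],"fingers":[0,0,0,0,0]}' >/dev/null
python3 -m jog '{"angular":[[0,0,0],[0,0,0],[0,0,0],[0,0,0],[0,0,0]],"travel":[[0,0,0],[0,0,0],[0,0,0],[0,0,0],[0,0,0]],"fingers":[0,0,0,0,0]}'
python3 d.py
python3 - <<'E'
from h import *
b=get_image("side")[:,:,::-1];a=get_image("top")[:,:,::-1]
c=np.zeros((480,800,3),np.uint8);c[:480,400:800]=cv2.resize(b[150:246,245:325],(400,480),interpolation=2);c[:300,:400]=cv2.resize(a,(400,300))
cv2.imwrite("pics/c8.png",c)
E
```

```text
[0.0, 2.12, 2.35, 2.37, 2.46, 2.26, 2.34] 14.6
clock: 18.35
eef_pos: [429.1, 168.2, 265.3]
tool_rot: [-3.142, -0.0, 0.01]
force: [0.6, 0.4, 0.2]
width: 85.5
[0.0, 2.05, 2.01, 2.0, 2.02, 1.74, 2.03] 19.0
```

View pics/c8.png

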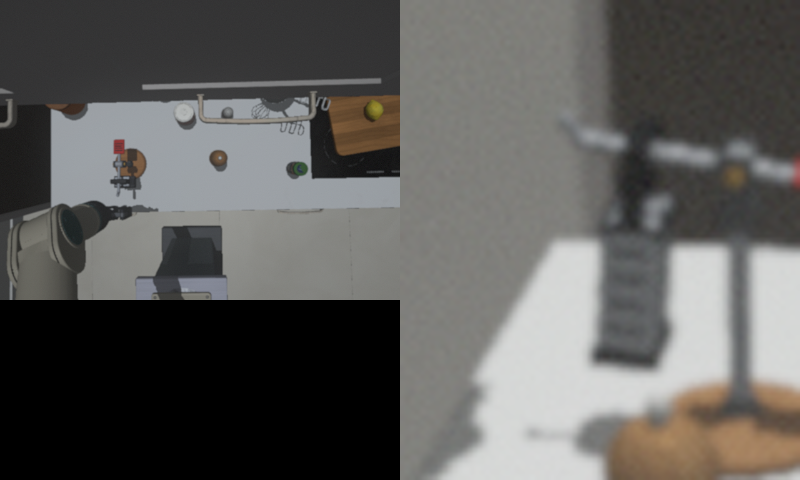

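The grater is at rest (frame differences are at noise level only), tilted by about 0.1 rad and clear of the robot. The bystanders look unmoved.

```bash
python3 -c "
from cell import *
print(finish_job())"
```

```text
the job is handed in; nothing more can be done
None
```

The grater is hanging on the raised hook and the job is handed in, at about 19 s of the 64 s allowed; the hand-in gives no verdict.

- **Tab:** I pressed it down to its stop with the closed fingers. The force rose to 18 N, and the side camera afterwards showed the hook tipped up. The grater was still standing on the worktop at that point.
- **Grater:** I gripped it by the outside of the arch and carried it in front of the mill. I then threaded the arch over the hook tip, lowered it until its weight was on the hook, let go and backed off.
- **Last checks:**
  - The rocker is still up, and the handle sits on the straight part of the bar, a little over half-way out from the pivot.
  - By eye, the grater is tilted only about 0.1 rad, roughly following the bar's slope.
  - Frame-to-frame differences are down to camera noise, so it is at rest.
  - The gripper is open and clear of everything, with the wrist force near zero.
  - The jars and mill look unmoved in the top view.
- **Disagreement:** in the side and wrist views taken after the press, the hook tip appeared up to about 4 mm from where I calculated it. That was within the clearance I had allowed.
- **Pictures:** I viewed 12 in all, counting the two past the budget of 10.

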